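Unclip the snap cover of an instrument and lay it in the parts tray

TASK

Take the clip-in cover off the instrument that sits loosely in the foam nest: with shut fingers press the cover's springy upright tab inward, gently enough not to snap it, and draw that end up out of its catch while it is pressed so that the cover stands ajar; then take the cover by its rib, draw its other end out of the slot and lift it off. Lay the cover flat, right side up, in the large compartment of the parts tray without letting it fall, leave the instrument in its nest and everything else where it is, and let go.

Things in the scene. Friction and masses are not known exactly. Their poses are not given: they have to be found in the camera images.
- nest: pink foam nest fixed to the bench, 220 x 132 mm, 18 mm high, with a pocket 184 x 96 mm and 6 mm floor. Origin: centre of its underside; x along its length, z up. The instrument lies in the pocket with 8 mm of play lengthwise and 6 mm sideways and slides in it when pushed or dragged (about 6 to 9 N).
- housing: white instrument housing, 176 x 90 x 32 mm, 1.1 kg, loose in the nest. Origin: centre of its underside; x along its length. The cover closes its top. In a 32 mm wide notch at its -x end is the catch: a ledge 13 mm wide (x), its underside 24 mm and its top 27 mm above the housing's underside. At the +x end a hood, 36 mm high, covers a slot 4 mm high for the cover's tongue.
- cover_rib (a point): middle of the upright rib (50 mm long in x, 10 thick, 20 high) on the grey plastic cover, a plate 140 x 66 x 4 mm, about 120 g, flush in the housing's top. The point is 10 mm above the plate's top; x runs along the cover from the tab to the other end. At +x a tongue goes 4.5 mm under the hood, 1 mm spare above and endwise. Lying in the tray on feet and tab, the point is 24 mm above the floor.
- cover_end (a point): point on the cover's top at its tab end, 66 mm from the rib's middle (-x). Latched, it lies 32 mm above the housing's underside; with that end unclipped and its nose resting on top of the catch (ajar), about 6 mm higher.
- tab_face (a point): middle of the outer (-x) face of the upright spring tab at the cover's -x end: 26 mm wide, 4 thick, top 11 mm above this point, cover's top 11 mm below it. Axes as the cover's: press along +x. It gives 2 N per mm from a 2 N preload, comes free after 4 to 5 mm (about 10 N), has a solid stop at 6 mm (14 N) and springs back. A nose low on its outer face, 3 mm thick, holds 5 mm under the catch.
- tab: the same tab as a body (origin: middle of the plate's underside). It snaps off above 20 N. Once pressed free, fingertips that keep pressing carry it up by friction; raise it 8 mm or more (10 to 13 is good) before letting go: the nose then rests on top of the catch and the cover stays ajar.
- tray_bay (a point): middle of the floor of the large compartment of a black plastic parts tray fixed to the bench: compartment 192 mm (x) x 109 mm (y) inside, floor 4 mm thick, walls 20 mm high above the bench. A narrow compartment on its +y side holds two white caps.
- cap0: white plastic cone cap, 34 mm across, 18 mm high, in the tray's narrow compartment, to be left alone. Origin: centre of its underside.
- cap1: another such cap in the narrow compartment, to be left alone.
- jar: white plastic jar, 56 mm across, 60 mm high, on the bench, to be left alone. Origin: centre of its underside.
- board: small green circuit board, 100 x 30 x 6 mm, with components, lying on the bench, to be left alone. Origin: centre of its underside.
- driver: screwdriver with a black handle lying on the bench, to be left alone.
- pot: open white plastic pot, 64 mm across, 50 mm high, to be left alone. Origin: centre of its underside.
- collar: steel ring, 48 mm across, 18 mm high, to be left alone. Origin: centre of its underside.
Mind the look-alikes: they are no part of the job. What is shaped like the part that bears cover_rib but green or orange is not meant.

How it is judged:
On the way, in this order (a step that is already met when the one before it is completed fails the run):
1. the cover's tab end is out of its catch and stands ajar, its nose resting on the catch, the other end still in its slot (z of cover_end in the frame of housing between 0.0365 and 0.055 m and z of cover_rib in the frame of housing below 0.052 m and contact force between the fingers and tab below 0.3 N), for 0.2 s.
2. the cover is lifted clear of the instrument (z of cover_rib in the frame of housing above 0.07 m and z of cover_end in the frame of housing above 0.05 m), for 0.1 s.
At the end, for the whole second after the job is handed in: the cover lies flat (within 5 degrees) and right side up on the floor of the tray's large compartment, at rest and let go, its rib within 30 mm of the compartment's middle each way (as its walls allow); the housing still sits flat in the nest's pocket (x of cover_rib in the frame of tray_bay between -0.03 and 0.03 m and y of cover_rib in the frame of tray_bay between -0.03 and 0.03 m and z of cover_rib in the frame of tray_bay below 0.029 m and angle between cover_rib's own z axis and vertical below 0.08 rad and linear speed of tab below 0.02 m/s and horizontal distance between housing and nest below 0.012 m and z of housing in the frame of nest below 0.009 m and angle between housing's own z axis and vertical below 0.04 rad); the robot touches nothing.
It fails at once if the tab is loaded by the fingers with more than 20 N (it snaps off) (contact force between the fingers and tab above 20 N).
It fails at once if the instrument is lifted or tipped out of its nest (z of housing in the frame of nest above 0.021 m or angle between housing's own z axis and vertical above 0.2 rad).
It fails at once if the cover falls: it moves faster than 0.6 m/s without being held (linear speed of tab above 0.6 m/s and contact force between the fingers and anything else below 0.05 N).
It fails at once if a bystander is moved by more than 25 mm (distance of any of cap0, cap1, jar, board, driver, pot, collar from where it was at the start of the episode above 0.025 m).
It also fails if it takes over 72 s, if anything falls off the work surface, if the arm or the gripper's body presses on something with over 40 N, if the wrist force passes 120 N, or if a joint passes its speed limit or range.

ROBOT

A 6-joint arm with a two-finger parallel gripper is mounted at the origin on the work surface. World frame = base frame: x ahead of the robot, y to its left, z up, the work surface at z = 0. Lengths are in m, angles in rad, forces in N, time in s.
With the tool pointing down it reaches from about 0.225 to 0.725 m from the base axis. Payload 3.1 kg.
Tool frame: the origin (TCP) lies midway between the tips of the shut fingers; the grasp point (between the pads) lies 19 mm behind it; y points along the fingers, z is the direction in which the jaws open and shut, and the axes are right-handed (so a half turn about y gives the same grasp; the last joint's range is limited). The gripper opens to 85 mm and grips with 20 to 120 N. Pads are 22 mm wide; open, the fingers measure 114 mm over their backs; the gripper's body (76 mm by 85 mm) begins 54 mm behind the grasp point. The pads swing forward as they close: fully open they stand 13 mm farther back than shut.
Start: joints at [-1.312, 0.048, 0.099, 1.622, 0, 1.443], TCP at [0.198, -0.486, 0.231] pointing down, gripper open.
Joint ranges: [-2.91, 2.91], [-0.99, 1.94], [-1.21, 1.42], [-2.12, 2.29], [-1.49, 1.47], [-3.14, 3.14]. Speed limits (rad/s): [2.79, 2.79, 3.14, 3.14, 3.14, 3.14].

INTERFACE

Orientations are given as a unit quaternion [w, x, y, z].
In Python, from cell import manip gives the robot as it stands.
- The arm moves only by the tool move_arm, never from a script. Its argument "plan" is a list of rows, each a list of 7 numbers: the shift along the world's x, y, z in cm, then the turn, a rotation vector about the world's x, y, z in rad, then the opening, from 0 (shut) to 1 (fully open). A call has 1 to 8 rows; each row shifts and turns the pose as measured when the row begins; what a row does not reach is not made up. A row lasts 1/10 s, in which the tool goes at most 50 mm and 8.59 degrees, less where a joint would pass 70% of its speed; a pose out of reach is approached as far as the arm can. A call with a gripper value outside its range is refused whole. The fingers move at their own pace and stop on an object; the grip force is fixed at half the most. Time passes only in rows, so rows that do not move let the fingers close. It gives the time, the measured TCP pose, the force and the opening at its end, in the units of the state.
- manip.sense(): the state, without advancing time (a new reading comes with each control period).
- manip.capture(name): name is "side" or "top"; returns (picture, depth): 480x640x3 uint8, red, green, blue; 480x640 float32, m along the optical axis (not along the pixel's ray), 0 where there is no reading.
- manip.camera_model(name): a dict with "intrinsics" (3x3 intrinsics, pixels), "R" (3x3) and "t" (3): a world point X has camera coordinates R X + t. Camera axes: x right, y down, z forward; pixel columns grow to the right and rows downward; lengths in m; the calibration is good to about 2 mm. A picture is of the moment at which its call begins. camera_model takes no time and is no camera call.
- manip.close_job(): hands the job in, once; it reports no verdict.
The state is a dict: "t": time; "joints": joint angles; "qd": joint speeds; "joint_torque": joint torques, N m; "eef_pos": TCP position; "ee_rot": TCP orientation; "force": force on the tool from outside, world axes, zero at the start; "wrist_torque": the same for the moment, N m; "width": finger opening in m.
Only numpy, scipy, OpenCV 4.12 (cv2) and the standard library are available. Lean on these libraries where they do the work, as an engineer would, in place of code of your own. Each camera call takes 0.05 s, during which the arm holds its last target. There are 200 camera calls.

## Working session

There is one attempt and no reset: what is moved stays moved. The work goes in short steps, Python scripts to look and compute and a tool call to move; the robot and the scene stay as the last step left them, time stands still between calls to the robot, and variables do not carry over. Pictures are saved under pics/ and viewed, about 8 in all and at most 12, crops included, and the job is handed in when it is done.

Besides the shell and the picture viewer there is one more tool, called after "Request:" as name(argument=value, ...) on one line, values as JSON. move_arm: Moves the arm, as the interface text tells. Its arguments: {"type":"object","properties":{"plan":{"type":"array","items":{"type":"array","items":{"type":"number"}}}},"required":["plan"]}

```bash
mkdir -p pics; ls
cat > h.py <<'E'
from cell import manip
import numpy as np, cv2
def cam(n):
    m=manip.camera_model(n); return np.array(m["intrinsics"]),np.array(m["R"]),np.array(m["t"])
def ray(n,u,v):
    K,R,t=cam(n); d=R.T@np.linalg.solve(K,np.array([u,v,1.])); return -R.T@t,d
def onplane(n,u,v,z):
    o,d=ray(n,u,v); return o+d*(z-o[2])/d[2]
def tri(a,b):
    (o1,d1),(o2,d2)=ray(*a),ray(*b); A=np.c_[d1,-d2]; s=np.linalg.lstsq(A,o2-o1,rcond=None)[0]
    p,q=o1+d1*s[0],o2+d2*s[1]; return (p+q)/2,np.linalg.norm(p-q)
def proj(n,X):
    K,R,t=cam(n); p=K@(R@np.asarray(X)+t); return p[:2]/p[2]
def grab(n,f):
    im,d=manip.capture(n); np.save(f"pics/{f}_d.npy",d); cv2.imwrite(f"pics/{f}.png",im[...,::-1]); return im,d
def dpt(n,d,u,v):
    o,r=ray(n,u,v); K,R,t=cam(n); return o+r*d[int(v),int(u)]
E
python3 - <<'E'
from h import *
for n in("top","side"):
    grab(n,n+"0"); K,R,t=cam(n); print(n,K[0],K[1],(-R.T@t).round(3),R[2].round(2))
print(manip.sense())
E
```

```text
pics
top [551.73078821   0.         321.25137149] [  0.         551.73078821 244.28368375] [ 0.401 -0.102  1.588] [ 0.06  0.02 -1.  ]
side [473.12047687   0.         328.91794542] [  0.         473.12047687 234.82073473] [0.326 0.777 0.687] [ 0.18 -0.8  -0.57]
{'t': 0.1, 'joints': array([-1.31178999e+00,  4.86864922e-02,  9.77520934e-02,  1.62200556e+00,
        2.06025849e-05,  1.44300396e+00]), 'qd': array([ 3.30975203e-05, -1.13196220e-03,  3.37971903e-03,  5.08721946e-04,
       -3.04969159e-04, -1.38595296e-04]), 'joint_torque': array([ 1.69667292e-03, -3.39852333e+01,  3.20935357e+01,  1.59066013e-02,
       -1.91587824e-04,  2.13052189e-06]), 'eef_pos': array([ 0.19789873, -0.4856756 ,  0.23022791]), 'ee_rot': array([ 0.13586057, -0.13594541,  0.69468022, -0.69316675]), 'force': array([-0.37418841,  1.15972707,  0.20272481]), 'wrist_torque': array([ 0.03899295, -0.06972584, -0.00713074]), 'width': 0.08538593646382008}
```

View pics/top0.png

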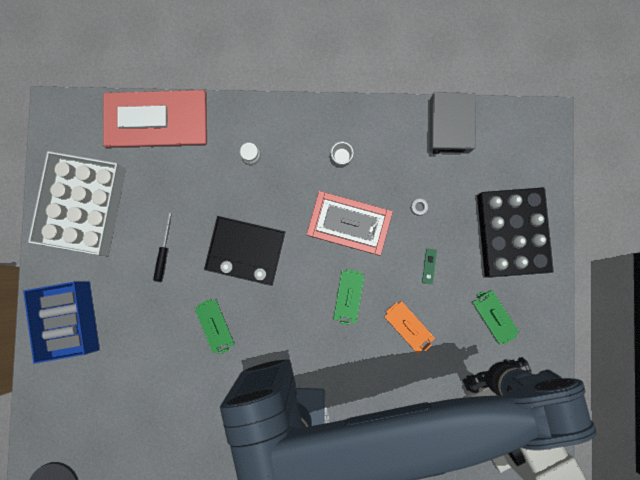

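View pics/side0.png

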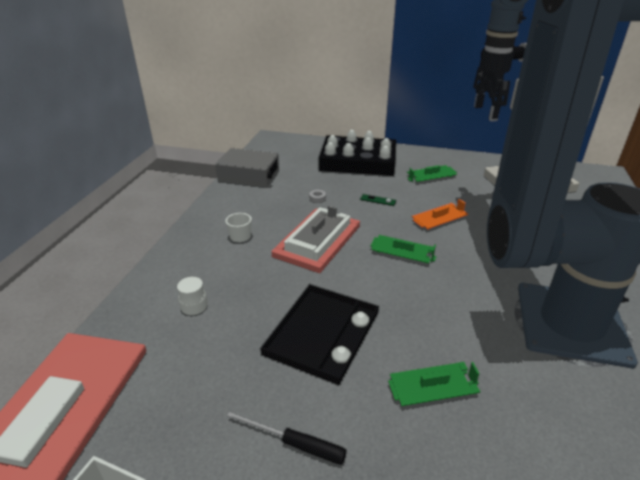

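Candidates for the cover: grey in the pink nest at top (350,222), green at (348,296), (215,326) and (494,316), orange at (410,326). The pink block at (155,118) only carries a white bar. I choose the grey one. The tray is at (245,250), and the tab seems to be at the right end, near (373,229). A close crop will check this.

Run:
```python
from h import *
a=cv2.imread("pics/top0.png")[185:260,300:400]; b=cv2.imread("pics/side0.png")[195:275,265:365]
a=cv2.resize(a,None,fx=7.5,fy=7.5,interpolation=cv2.INTER_CUBIC)[:,:750]
b=cv2.resize(b,None,fx=7.5,fy=7.5,interpolation=cv2.INTER_CUBIC)
cv2.imwrite("pics/crop1.png",cv2.resize(np.hstack([a,b[:a.shape[0]]]),(800,300)))
cv2.imwrite("pics/crop_side.png",b)
cv2.imwrite("pics/crop_top.png",a)
d=np.load("pics/top0_d.npy")
for u,v in [(350,222),(345,224),(373,229),(365,229),(330,212),(315,200),(280,200),(248,245)]: print(u,v,dpt("top",d,u,v).round(4))
```

```text
350 222 [ 0.5638 -0.157   0.0575]
345 224 [ 0.5601 -0.1438  0.0357]
373 229 [ 0.5498 -0.2248  0.0143]
365 229 [ 0.5468 -0.2003  0.04  ]
330 212 [ 0.5933 -0.1006  0.0345]
315 200 [ 6.316e-01 -5.630e-02 -1.000e-04]
280 200 [6.292e-01 4.530e-02 3.000e-04]
248 245 [0.4957 0.1329 0.0074]
```

View pics/crop_top.png

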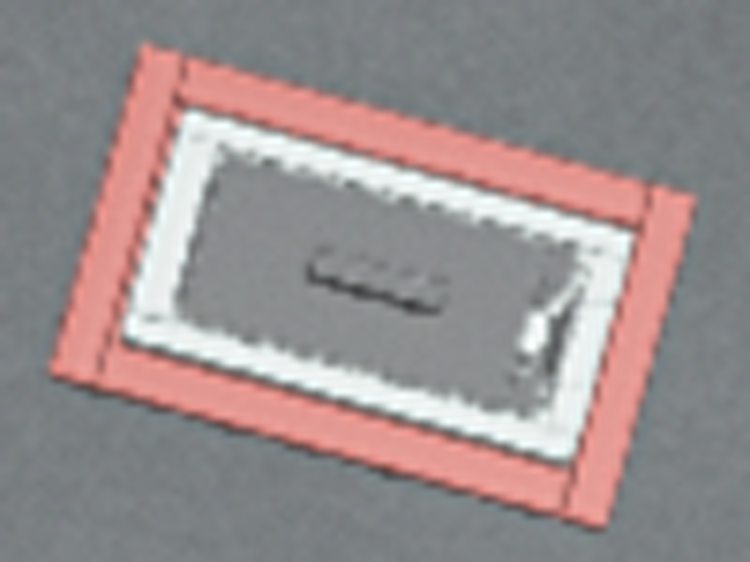

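View pics/crop_side.png

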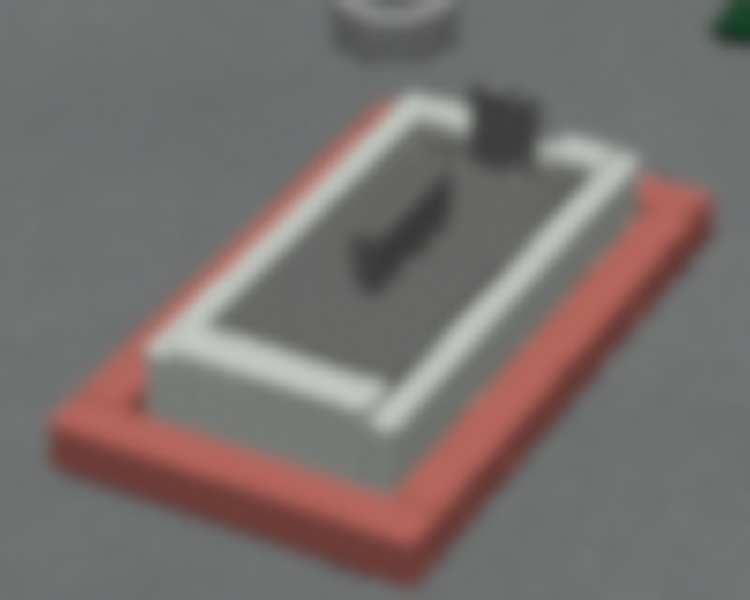

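The crops confirm the choice: the grey cover, tab standing up at the right-hand (world -y) end, at top about (371,229). In the top view, cover +x points left. Next I measure the nest, housing, rib, tab and tray.

Run:
```python
from h import *
from scipy.spatial.transform import Rotation as Ro
def rect(n,mask,z,roi,lab):
    m=np.zeros_like(mask); x0,x1,y0,y1=roi; m[y0:y1,x0:x1]=mask[y0:y1,x0:x1]
    cs,_=cv2.findContours(m.astype(np.uint8),0,cv2.CHAIN_APPROX_NONE); c=max(cs,key=cv2.contourArea)
    P=np.array([onplane(n,*p,z)[:2] for p in c[:,0]]); r=cv2.minAreaRect((P*1000).astype(np.float32))
    print(lab,"c",np.round(r[0],1),"size+1px",np.round(r[1],1),"ang",round(r[2],1)); return c
for n,roiN,roiT in(("top",(300,400,185,260),(195,295,205,295)),("side",(265,370,195,275),(255,385,280,385))):
    im=cv2.imread(f"pics/{n}0.png"); hsv=cv2.cvtColor(im,cv2.COLOR_BGR2HSV); H,S,V=cv2.split(hsv)
    pink=((H<12)|(H>168))&(S>70)&(V>60); white=(S<40)&(V>(200 if n=="top" else 150)); black=(V<50)
    if n=="top":
        rect(n,pink,.018,roiN,"nest"); rect(n,white,.038,roiN,"housing")
        k=(im.max(2)<60)
        rect(n,k,.02,roiT,"tray")
# side-view hand-picked features from crops (px) 
c=lambda a,b,o:(o[0]+a/7.5,o[1]+b/7.5)
T=(300,185);S=(265,195)
for nm,a,b in[("rib +x end top",(315,258),(362,235)),("rib -x end top",(443,285),(446,182)),
  ("tab top a",(580,278),(478,88)),("tab top b",(538,330),(538,98)),("hous corner hood-nearrobot",(125,340),(385,425)),("h corner tab-far",(632,232),(408,95)),("h corner tab-near",(572,462),(632,160)),("nest corner",(55,375),(415,570))]:
    p,e=tri(("top",*c(*a,T)),("side",*c(*b,S))); print(nm,p.round(4),"gap",round(e*1000,1))
d=np.load("pics/top0_d.npy")
im=cv2.imread("pics/top0.png")
print("depth z around rib/tab (>45mm):")
pts=np.array([[*dpt("top",d,u,v)] for u in range(325,385) for v in range(205,245) if d[v,u]>0])
q=pts[pts[:,2]>.046]; print(q.round(3))
print("hood/top z:",np.median(pts[(pts[:,2]>.03)&(pts[:,2]<.046),2]))
q=np.array([[*dpt("top",d,u,v)] for u in range(195,295) for v in range(205,295) if d[v,u]>0])
w=q[(q[:,2]>.014)&(q[:,2]<.026)]; print("tray wall pts",len(w),"floor z",np.median(q[(q[:,2]<.01)&(q[:,2]>.002),2]))
print(Ro.from_quat(np.roll(manip.sense()["ee_rot"],-1)).as_matrix().round(3))
```

```text
nest c [ 566.1 -155.7] size+1px [219.6 132.3] ang 75.7
housing c [ 564.4 -157.4] size+1px [175.8  88.2] ang 75.8
tray c [480.2 141.5] size+1px [199.5 157.2] ang 78.4
rib +x end top [ 0.5714 -0.1345  0.0552] gap 1.2
rib -x end top [ 0.5594 -0.1834  0.0471] gap 6.5
tab top a [ 0.5616 -0.2341  0.0534] gap 8.6
tab top b [ 0.5391 -0.2184  0.0624] gap 12.2
hous corner hood-nearrobot [ 0.5431 -0.0637  0.0356] gap 5.9
h corner tab-far [ 0.5864 -0.2542  0.0343] gap 1.2
h corner tab-near [ 0.5005 -0.2331  0.0335] gap 4.2
nest corner [ 0.5295 -0.0368  0.0029] gap 1.0
depth z around rib/tab (>45mm):Traceback (most recent call last):
  File "<stdin>", line 24, in <module>
  File "h.py", line 17, in dpt
    o,r=ray(n,u,v); K,R,t=cam(n); return o+r*d[int(v),int(u)]
                          ~~~^^^
  File "h.py", line 4, in cam
    m=manip.camera_model(n); return np.array(m["intrinsics"]),np.array(m["R"]),np.array(m["t"])
ValueError: time passes only in moves, steps and waits
```

```bash
sed -i 's/^def cam/import functools\n@functools.lru_cache(None)\ndef cam/' h.py
python3 - <<'E'
from h import *
from scipy.spatial.transform import Rotation as Ro
d=np.load("pics/top0_d.npy")
ax=np.array([np.cos(np.radians(75.75)),np.sin(np.radians(75.75))]); ay=np.array([-ax[1],ax[0]]); hc=np.array([.5644,-.1574])
pts=np.array([[*dpt("top",d,u,v),u,v] for u in range(318,390) for v in range(200,250) if d[v,u]>0])
q=pts[pts[:,2]>.044]; r=(q[:,:2]-hc); L=np.c_[r@ax,r@ay]
for l,z,u,v in zip(L,q[:,2],q[:,3],q[:,4]): print((l*1000).round(1),round(z*1000,1),int(u),int(v),end="; ")
h=pts[(pts[:,2]>.03)&(pts[:,2]<.044)]; lx=(h[:,:2]-hc)@ax*1000
print("\nhousing z at tab half",np.median(h[lx<0,2]),"hood strip",np.median(h[lx>78,2]))
# tab strip in side image: depth points above housing
ds=np.load("pics/side0_d.npy")
s=np.array([[*dpt("side",ds,u,v)] for u in range(265,370) for v in range(195,275) if ds[v,u]>0])
r=(s[:,:2]-hc); L=np.c_[r@ax,r@ay,s[:,2]]*1000
t=L[(L[:,2]>44)&(L[:,2]<70)&(abs(L[:,0])<95)&(abs(L[:,1])<40)]
for nm,g in(("tab",t[t[:,0]<-45]),("rib",t[abs(t[:,0])<35])):
    print("side",nm,len(g), np.percentile(g,[2,10,50,90,98],axis=0).round(1).tolist())
# tray: bright divider? height bins in tray axes
tc=np.array([.4802,.1415]); a=np.radians(78.4); tx=np.array([np.cos(a),np.sin(a)]); ty=np.array([-tx[1],tx[0]])
p=np.array([[*dpt("top",d,u,v)] for u in range(190,300) for v in range(200,300) if d[v,u]>0]); r=p[:,:2]-tc; l=np.c_[r@tx,r@ty]*1000
for b in range(-90,90,4):
    g=p[(abs(l[:,1]-b-2)<2)&(abs(l[:,0])<80),2]*1000; print(b+2,g.round(0).mean().round(1) if len(g) else None,end=" | ")
print(Ro.from_quat(np.roll(manip.sense()["ee_rot"],-1)).as_matrix().round(3))
E
```

```text
[85.1 28.9] 44.8 318 224; [86.3 14.5] 44.0 319 219; [86.6  2.9] 44.6 320 215; [84.9  8.7] 47.8 320 217; [82.8 16.5] 44.9 320 220; [82.  19.4] 46.1 320 221; [79.8 27.3] 44.1 320 224; [84.6 -0.4] 46.9 321 214; [83.8  2.3] 46.4 321 215; [83.1  4.9] 45.2 321 216; [79.2 18.8] 48.0 321 221; [77.4 24.7] 52.9 321 223; [77.  26.7] 45.1 321 224; [76.3 29.3] 44.7 321 225; [75.2 32.7] 52.4 321 226; [74.7 34.7] 44.5 321 227; [ 85.  -12.2] 45.1 322 210; [84.2 -9.5] 45.3 322 211; [83.5 -6.8] 44.8 322 212; [81.   1.9] 49.3 322 215; [79.7  6.8] 44.1 322 217; [78.8  9.8] 47.4 322 218; [78.1 12.3] 44.8 322 219; [76.6 17.8] 45.9 322 221; [75.9 20.4] 44.3 322 222; [74.2 26.2] 48.1 322 224; [ 85.9 -25.9] 50.7 323 205; [ 82.2 -12.8] 46.3 323 210; [79.1 -1.8] 47.3 323 214; [76.1  9.1] 47.2 323 218; [74.5 14.7] 48.9 323 220; [ 84.1 -30. ] 45.7 324 204; [ 83.5 -27.5] 44.2 324 205; [ 80.2 -16. ] 48.9 324 209; [77.2 -5.3] 47.2 324 213; [74.2  5.5] 46.7 324 217; [73.4  8.1] 45.7 324 218; [71.7 14. ] 50.3 324 220; [68.1 27.2] 46.3 324 225; [ 83.8 -39.2] 44.2 325 201; [ 80.6 -27.8] 47.6 325 205; [ 79.1 -22.4] 47.5
[... 5921 characters left out ...]
 [-71.6, -10.6, 45.9], [-68.7, -0.5, 52.5], [-66.1, 10.9, 60.1], [-65.5, 11.7, 62.0]]
side rib 106 [[-22.4, -5.3, 44.5], [-17.3, -3.6, 46.4], [7.1, 2.1, 56.1], [26.0, 4.1, 59.2], [28.3, 4.8, 60.9]]
-88 0.6 | -84 0.8 | -80 12.3 | -76 14.9 | -72 4.8 | -68 3.5 | -64 5.4 | -60 4.8 | -56 5.0 | -52 5.1 | -48 5.1 | -44 4.7 | -40 5.3 | -36 5.1 | -32 4.2 | -28 4.8 | -24 4.9 | -20 5.1 | -16 5.4 | -12 5.2 | -8 5.2 | -4 5.3 | 0 5.3 | 4 4.6 | 8 5.5 | 12 5.6 | 16 5.2 | 20 4.7 | 24 3.8 | 28 5.3 | 32 6.8 | 36 19.4 | 40 5.1 | 44 7.4 | 48 8.7 | 52 11.8 | 56 11.3 | 60 11.1 | 64 9.8 | 68 7.9 | 72 6.7 | 76 11.8 | 80 16.6 | 84 1.1 | 88 1.1 | [[-0.926 -0.001  0.377]
 [-0.377  0.002 -0.926]
 [-0.    -1.    -0.002]]
```

Everything agrees with the given sizes:

| Item | Measured |
|---|---|
| Nest | 219.6 x 132.3 mm |
| Housing | 175.8 x 88.2 mm, centre (0.564, -0.157), axis 75.75° |
| Housing top | z = 38 mm |
| Rib top | about 59 mm, rib at local x about 0 |
| Tab outer face | local x about -75 mm, top about 61 mm |
| Tray bay centre | about (0.500, 0.1375), axis 78.4° |

I go to the point in front of the tab with the fingers shut.

Request:
move_arm(plan=[[4.2,2.8,0,0,0,0.117,0],[4.2,2.8,0,0,0,0.117,0],[4.2,2.8,0,0,0,0.117,0],[4.2,2.8,0,0,0,0.117,0],[4.2,2.8,-1,0,0,0.117,0],[4.2,2.8,-2,0,0,0.117,0],[4.2,2.8,-2,0,0,0.117,0],[4.2,2.8,-2,0,0,0.117,0]])

```text
t: 0.9
eef_pos: [0.5199, -0.2697, 0.1637]
ee_rot: [-0.44, 0.442, -0.553, 0.553]
force: [1.3, -0.2, 0.1]
width: 0.0001
```

```bash
cat > st.py <<'E'
from h import *
from scipy.spatial.transform import Rotation as Ro
a=np.radians(75.75); ax=np.array([np.cos(a),np.sin(a)]); ay=np.array([-ax[1],ax[0]]); hc=np.array([.5644,-.1574])
def st():
    s=manip.sense(); R=Ro.from_quat(np.roll(s["ee_rot"],-1)).as_matrix(); r=s["eef_pos"][:2]-hc
    f=s["force"]
    print("t",s["t"],"loc mm",(np.array([r@ax,r@ay,s["eef_pos"][2]])*1000).round(1),"jaw deg",np.degrees(np.arctan2(R[1,2],R[0,2])).round(2),"down",R[:,1].round(3),"Floc",np.round([f[:2]@ax,f[:2]@ay,f[2]],1),"j",s["joints"].round(2),"w",round(s["width"],4))
if __name__=="__main__": st()
E
python3 st.py
```

```text
t 0.9 loc mm [-119.8   15.5  163.7] jaw deg -12.91 down [-0.002 -0.003 -1.   ] Floc [ 0.1 -1.4  0.1] j [-0.59  0.2   0.13  1.5  -0.    1.2 ] w 0.0001
```

Request:
move_arm(plan=[[2.0,1.56,-3,0,0,-0.023,0],[0,0,-4,0,0,0,0],[0,0,-3,0,0,0,0],[0,0,-1,0,0,0,0],[0,0,0,0,0,0,0]])

```text
t: 1.4
eef_pos: [0.5426, -0.2448, 0.0437]
ee_rot: [0.436, -0.439, 0.558, -0.553]
force: [-0.6, 0.7, 0.1]
width: -0.0
```

Run:
```python
from st import *
st(); im,_=grab("side","side1"); a=im[170:260,280:400,::-1]
cv2.imwrite("pics/s1.png",cv2.resize(a,None,fx=6,fy=6,interpolation=cv2.INTER_CUBIC))
```

```text
t 1.4 loc mm [-90.1  -0.4  43.7] jaw deg -13.49 down [-0.008  0.003 -1.   ] Floc [0.5 0.8 0.1] j [-0.54  0.28 -0.02  1.28 -0.    1.27] w -0.0
```

View pics/s1.png

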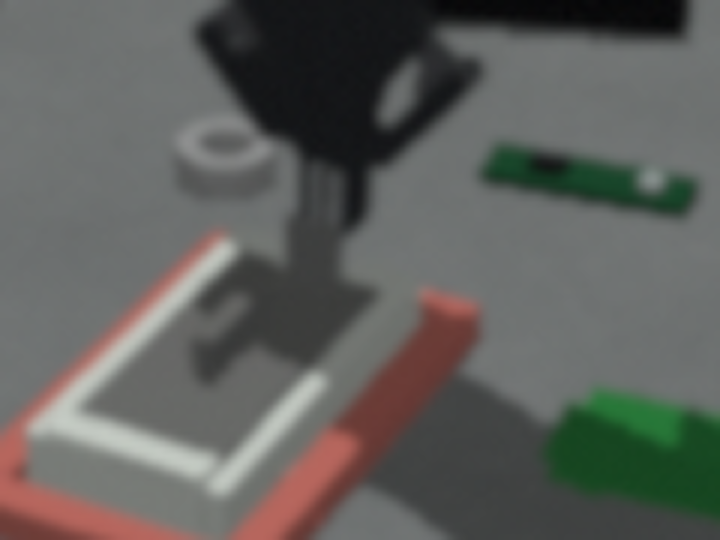

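The shut fingers stand just behind the tab (crop about (315,240)) with no contact yet. I raise slightly, then press in small steps while watching the force.

Request:
move_arm(plan=[[0,0,0.4,0,0,-0.012,0],[0,0,0,0,0,0,0],[0.05,0.2,0,0,0,0,0],[0,0,0,0,0,0,0]])

```text
t: 1.85
eef_pos: [0.5468, -0.2467, 0.0563]
ee_rot: [-0.434, 0.433, -0.557, 0.56]
force: [-0.8, -0.7, -0.4]
width: 0.0003
```

```bash
python3 st.py
```

```text
t 1.85 loc mm [-90.8  -4.9  56.3] jaw deg -14.39 down [ 0.003 -0.003 -1.   ] Floc [-0.9  0.6 -0.4] j [-0.53  0.27 -0.    1.29 -0.    1.29] w 0.0003
```

Request:
move_arm(plan=[[0,0,0,0,0,0,0],[0,0,0,0,0,0,0]])

```text
t: 2.05
eef_pos: [0.5479, -0.2475, 0.0583]
ee_rot: [-0.434, 0.433, -0.556, 0.561]
force: [1.0, -0.1, 0.8]
width: 0.0002
```

```bash
python3 st.py
```

```text
t 2.05 loc mm [-91.4  -6.1  58.3] jaw deg -14.4 down [ 0.006 -0.005 -1.   ] Floc [ 0.2 -1.   0.8] j [-0.54  0.27 -0.    1.3  -0.    1.29] w 0.0002
```

Request:
move_arm(plan=[[-0.3,0.08,-0.5,0,0,0,0],[-0.2,0.05,-0.3,0,0,0,0],[0,0,0,0,0,0,0],[0,0,0,0,0,0,0]])

```text
t: 2.45
eef_pos: [0.5419, -0.2458, 0.0491]
ee_rot: [-0.434, 0.433, -0.556, 0.561]
force: [-0.1, 0.2, -0.3]
width: -0.0003
```

```bash
python3 st.py
```

```text
t 2.45 loc mm [-91.2   0.   49.1] jaw deg -14.4 down [ 0.005 -0.005 -1.   ] Floc [ 0.1  0.1 -0.3] j [-0.54  0.26 -0.03  1.28 -0.    1.28] w -0.0003
```

Request:
move_arm(plan=[[0.05,0.2,-0.15,0,0,0,0],[0.05,0.2,0,0,0,0,0],[0,0,0,0,0,0,0],[0,0,0,0,0,0,0]])

```text
t: 2.85
eef_pos: [0.5428, -0.2412, 0.047]
ee_rot: [-0.434, 0.433, -0.557, 0.561]
force: [0.6, -0.4, -0.3]
width: -0.0
```

```bash
python3 st.py
```

```text
t 2.85 loc mm [-86.5   0.3  47. ] jaw deg -14.4 down [ 0.005 -0.004 -1.   ] Floc [-0.3 -0.6 -0.3] j [-0.53  0.26 -0.04  1.27 -0.    1.29] w -0.0
```

Request:
move_arm(plan=[[0.05,0.2,0,0,0,0,0],[0,0,0,0,0,0,0],[0,0,0,0,0,0,0]])

```text
t: 3.15
eef_pos: [0.5436, -0.239, 0.0473]
ee_rot: [-0.434, 0.433, -0.556, 0.561]
force: [0.8, 0.1, 0.1]
width: 0.0004
```

```bash
python3 st.py
```

```text
t 3.15 loc mm [-84.2   0.   47.3] jaw deg -14.39 down [ 0.005 -0.004 -1.   ] Floc [ 0.3 -0.8  0.1] j [-0.53  0.26 -0.04  1.27 -0.    1.3 ] w 0.0004
```

Request:
move_arm(plan=[[0.05,0.2,0,0,0,0,0],[0,0,0,0,0,0,0],[0,0,0,0,0,0,0]])

```text
t: 3.45
eef_pos: [0.5442, -0.2371, 0.0474]
ee_rot: [-0.434, 0.433, -0.556, 0.561]
force: [-0.2, -0.4, 0.1]
width: 0.0002
```

```bash
python3 st.py
```

```text
t 3.45 loc mm [-82.2  -0.1  47.4] jaw deg -14.39 down [ 0.005 -0.005 -1.   ] Floc [-0.4  0.1  0.1] j [-0.52  0.25 -0.04  1.27 -0.    1.3 ] w 0.0002
```

Request:
move_arm(plan=[[0.05,0.2,0,0,0,0,0],[0,0,0,0,0,0,0],[0,0,0,0,0,0,0]])

```text
t: 3.75
eef_pos: [0.5443, -0.237, 0.0476]
ee_rot: [-0.432, 0.434, -0.556, 0.562]
force: [-1.0, -0.9, -1.3]
width: 0.0004
```

```bash
python3 st.py
```

```text
t 3.75 loc mm [-82.1  -0.1  47.6] jaw deg -14.47 down [ 0.004 -0.009 -1.   ] Floc [-1.1  0.7 -1.3] j [-0.52  0.25 -0.04  1.27 -0.01  1.3 ] w 0.0004
```

Request:
move_arm(plan=[[0.05,0.2,0,0,0,0,0],[0.05,0.2,0,0,0,0,0]])

```text
t: 3.95
eef_pos: [0.5449, -0.235, 0.0478]
ee_rot: [-0.431, 0.435, -0.555, 0.564]
force: [-0.8, -5.9, -0.1]
width: 0.0001
```

```bash
python3 st.py
```

```text
t 3.95 loc mm [-80.   -0.2  47.8] jaw deg -14.55 down [ 0.003 -0.013 -1.   ] Floc [-5.9 -0.7 -0.1] j [-0.51  0.25 -0.04  1.27 -0.01  1.31] w 0.0001
```

Request:
move_arm(plan=[[0.05,0.2,0,0,0,0,0],[0.05,0.2,0,0,0,0,0]])

```text
t: 4.15
eef_pos: [0.5453, -0.2346, 0.0486]
ee_rot: [-0.428, 0.436, -0.553, 0.566]
force: [-1.7, -6.3, 1.0]
width: -0.0003
```

```bash
python3 st.py
```

```text
t 4.15 loc mm [-79.6  -0.5  48.6] jaw deg -14.67 down [ 0.002 -0.021 -1.   ] Floc [-6.5  0.1  1. ] j [-0.51  0.25 -0.04  1.27 -0.02  1.32] w -0.0003
```

Request:
move_arm(plan=[[0.08,0.3,-0.05,0.02,0,0,0],[0.08,0.3,-0.05,0.02,0,0.005,0]])

```text
t: 4.35
eef_pos: [0.5458, -0.233, 0.0483]
ee_rot: [0.434, -0.431, 0.562, -0.556]
force: [-2.6, -8.3, 0.1]
width: 0.0002
```

```bash
python3 st.py
```

```text
t 4.35 loc mm [-77.8  -0.6  48.3] jaw deg -14.49 down [-0.001  0.008 -1.   ] Floc [-8.7  0.5  0.1] j [-0.52  0.27 -0.02  1.29  0.01  1.3 ] w 0.0002
```

Request:
move_arm(plan=[[0.08,0.33,-0.05,0.005,0,0,0],[0.08,0.33,-0.05,0.005,0,0,0]])

```text
t: 4.55
eef_pos: [0.5462, -0.2327, 0.0482]
ee_rot: [0.432, -0.432, 0.562, -0.557]
force: [-2.8, -8.8, 0.6]
width: 0.0001
```

```bash
python3 st.py
```

```text
t 4.55 loc mm [-77.4  -0.9  48.2] jaw deg -14.72 down [-0.004  0.006 -1.   ] Floc [-9.2  0.5  0.6] j [-0.52  0.27 -0.02  1.29  0.    1.31] w 0.0001
```

Request:
move_arm(plan=[[0.08,0.42,-0.05,0.01,0,0.003,0],[0.08,0.46,-0.05,0.01,0,0.003,0]])

```text
t: 4.75
eef_pos: [0.5468, -0.23, 0.0483]
ee_rot: [0.434, -0.431, 0.565, -0.554]
force: [-1.0, -7.6, -0.1]
width: -0.0001
```

```bash
python3 st.py
```

```text
t 4.75 loc mm [-74.7  -0.8  48.3] jaw deg -14.57 down [-0.006  0.014 -1.   ] Floc [-7.6 -0.9 -0.1] j [-0.52  0.27 -0.01  1.3   0.01  1.31] w -0.0001
```

Request:
move_arm(plan=[[0.09,0.4,-0.05,0,0,0.002,0],[0.09,0.4,-0.05,0,0,0.002,0]])

```text
t: 4.95
eef_pos: [0.5476, -0.2284, 0.0484]
ee_rot: [0.43, -0.435, 0.561, -0.557]
force: [-2.0, -8.0, 0.7]
width: 0.0002
```

```bash
python3 st.py
```

```text
t 4.95 loc mm [-73.   -1.2  48.4] jaw deg -14.58 down [-0.009  0.    -1.   ] Floc [-8.2 -0.   0.7] j [-0.51  0.27 -0.02  1.29 -0.    1.32] w 0.0002
```

Request:
move_arm(plan=[[0.03,0.42,-0.05,0.008,-0.006,0.002,0],[0.03,0.42,-0.05,0.008,-0.004,0.002,0]])

```text
t: 5.15
eef_pos: [0.5475, -0.2271, 0.0487]
ee_rot: [0.433, -0.433, 0.56, -0.559]
force: [-3.2, -10.1, 0.9]
width: 0.0003
```

```bash
python3 st.py
```

```text
t 5.15 loc mm [-71.7  -0.7  48.7] jaw deg -14.55 down [-0.001  0.001 -1.   ] Floc [-10.6   0.6   0.9] j [-0.51  0.26 -0.03  1.28  0.    1.32] w 0.0003
```

Request:
move_arm(plan=[[0.08,0.44,-0.05,0.008,0,0,0],[0.08,0.44,-0.05,0.008,0,0,0]])

```text
t: 5.35
eef_pos: [0.548, -0.2267, 0.0496]
ee_rot: [0.43, -0.432, 0.561, -0.56]
force: [-3.1, -9.8, 0.6]
width: -0.0004
```

```bash
python3 st.py
```

```text
t 5.35 loc mm [-71.2  -1.1  49.6] jaw deg -14.82 down [-0.003 -0.001 -1.   ] Floc [-10.3   0.6   0.6] j [-0.5   0.26 -0.02  1.29 -0.    1.33] w -0.0004
```

Request:
move_arm(plan=[[0.08,0.56,-0.2,0.01,0,0.004,0],[0.08,0.58,-0.15,0.01,0,0.004,0]])

```text
t: 5.55
eef_pos: [0.5483, -0.2256, 0.0485]
ee_rot: [0.43, -0.434, 0.56, -0.559]
force: [-4.1, -13.9, 1.3]
width: -0.0002
```

```bash
python3 st.py
```

```text
t 5.55 loc mm [-70.   -1.2  48.5] jaw deg -14.68 down [-0.006 -0.003 -1.   ] Floc [-14.5   0.6   1.3] j [-0.5   0.26 -0.02  1.29 -0.01  1.33] w -0.0002
```

Request:
move_arm(plan=[[0.09,0.52,0.3,0.008,0,0.002,0],[0.09,0.52,0.3,0.008,0,0.002,0]])

```text
t: 5.75
eef_pos: [0.5483, -0.2255, 0.0562]
ee_rot: [-0.427, 0.436, -0.56, 0.56]
force: [-3.5, -10.4, 1.7]
width: -0.0002
```

```bash
python3 st.py
```

```text
t 5.75 loc mm [-69.9  -1.1  56.2] jaw deg -14.8 down [-0.01  -0.008 -1.   ] Floc [-11.    0.8   1.7] j [-0.5   0.26 -0.01  1.3  -0.01  1.33] w -0.0002
```

Request:
move_arm(plan=[[0.08,0.54,0.2,0.01,-0.006,0.004,0]])

```text
t: 5.85
eef_pos: [0.5487, -0.2249, 0.0596]
ee_rot: [-0.429, 0.435, -0.559, 0.561]
force: [-4.8, -11.4, 1.4]
width: 0.0005
```

Run:
```python
from st import *
st(); im,_=grab("side","side2"); a=im[170:260,280:400,::-1]
cv2.imwrite("pics/s2.png",cv2.resize(a,None,fx=6,fy=6,interpolation=cv2.INTER_CUBIC)); st()
```

```text
t 5.85 loc mm [-69.3  -1.4  59.6] jaw deg -14.72 down [-0.005 -0.008 -1.   ] Floc [-12.2   1.9   1.4] j [-0.5   0.25 -0.01  1.3  -0.01  1.33] w 0.0005
t 5.9 loc mm [-69.3  -1.6  60.3] jaw deg -14.71 down [-0.004 -0.008 -1.   ] Floc [-11.6   1.1   1.2] j [-0.5   0.25 -0.01  1.3  -0.01  1.33] w -0.0005
```

View pics/s2.png

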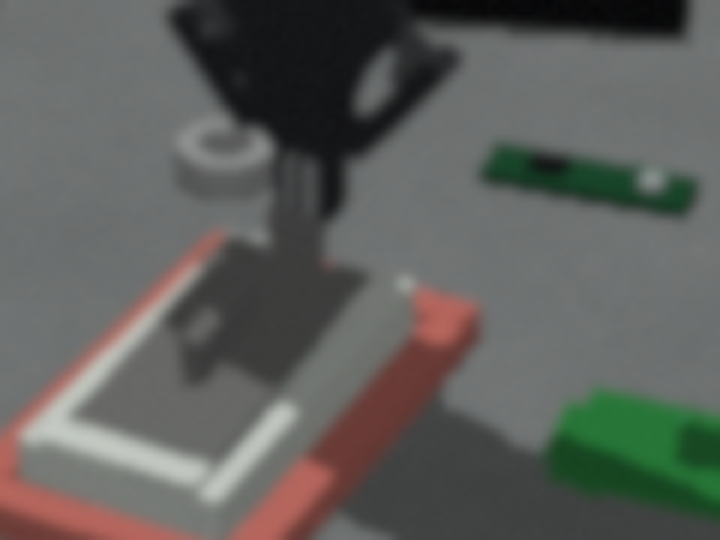

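The cover's tab end stands visibly higher by the fingers (crop about (365,265)), with the press still at 12 N after an 11.8 mm rise. I back off level so the nose lands on top of the catch.

Request:
move_arm(plan=[[-0.1,-0.4,0,0,0,0,0],[-0.25,-1.0,0,0,0,0,0],[-0.25,-1.0,0.5,0,0,0,0],[0,0,1,0,0,0,0],[0,0,0,0,0,0,0],[0,0,0,0,0,0,0]])

```text
t: 6.5
eef_pos: [0.5434, -0.2495, 0.0776]
ee_rot: [-0.43, 0.433, -0.559, 0.561]
force: [-0.2, 0.1, -0.4]
width: -0.0002
```

Run:
```python
from st import *
st(); im,d=grab("side","side3"); a=im[170:260,280:400,::-1]
cv2.imwrite("pics/s3.png",cv2.resize(a,None,fx=6,fy=6,interpolation=cv2.INTER_CUBIC))
```

```text
t 6.5 loc mm [-94.4  -2.3  77.6] jaw deg -14.72 down [-0.001 -0.005 -1.   ] Floc [ 0.1  0.2 -0.4] j [-0.54  0.26  0.02  1.34 -0.01  1.29] w -0.0002
```

View pics/s3.png

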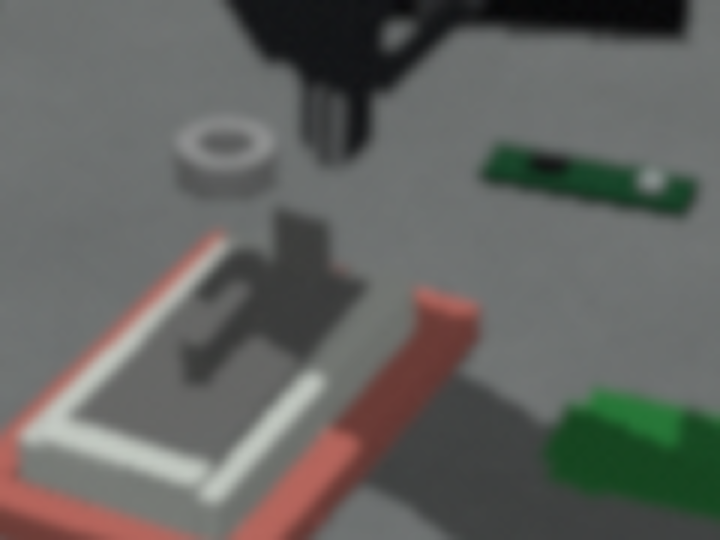

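The tab top is now at crop (300,213) and the tab end hides the far rim, so it looks ajar. I check heights and the new rib position by depth in both views.

Run:
```python
from st import *
im,dt=grab("top","top1")
for n,d,(u0,u1,v0,v1) in(("top",dt,(305,400,190,255)),("side",np.load("pics/side3_d.npy"),(265,370,195,275))):
    d0=np.load(f"pics/{n}0_d.npy")
    for lab,dd in(("before",d0),("now",d)):
        s=np.array([[*dpt(n,dd,u,v)] for u in range(u0,u1) for v in range(v0,v1) if dd[v,u]>0]); r=s[:,:2]-hc; L=np.c_[r@ax,r@ay,s[:,2]]*1000
        zs=[np.median(L[(abs(L[:,0]-x)<5)&(abs(L[:,1])<28)&(abs(L[:,1])>10),2]).round(1) for x in(-55,-45,-35,35,50)]
        rb=L[(L[:,2]>51)&(L[:,2]<70)&(abs(L[:,0])<38)&(abs(L[:,1])<15)]
        tb=L[(L[:,2]>51)&(L[:,2]<75)&(L[:,0]<-48)&(L[:,0]>-85)&(abs(L[:,1])<16)]
        print(n,lab,"plate z",zs,"rib x",np.percentile(rb[:,0],[3,97]).round(1),"y",np.percentile(rb[:,1],[5,50,95]).round(1),"z",np.percentile(rb[:,2],[50,90]).round(1),"tab n",len(tb),np.percentile(tb,[50,90],axis=0).round(1).tolist() if len(tb) else None)
hsv=cv2.cvtColor(im,cv2.COLOR_RGB2HSV);m=np.zeros((480,640),np.uint8); w=(hsv[...,1]<40)&(hsv[...,2]>200); m[185:260,300:400]=w[185:260,300:400]
cs,_=cv2.findContours(m,0,cv2.CHAIN_APPROX_NONE);c=max(cs,key=cv2.contourArea)
print(cv2.minAreaRect(np.array([onplane("top",*p,.038)[:2]*1000 for p in c[:,0]],np.float32)))
```

```text
top before plate z [np.float64(37.9), np.float64(41.1), np.float64(39.7), np.float64(39.7), np.float64(38.2)] rib x [-24.2  22.4] y [-4.   0.6  5.1] z [58.9 63.4] tab n 14 [[-72.4, 1.0, 61.0], [-71.1, 10.1, 64.3]]
top now plate z [np.float64(553.0), np.float64(50.6), np.float64(44.8), np.float64(41.8), np.float64(40.1)] rib x [-18.   29.8] y [-5.4 -0.4  4.4] z [62.8 67.4] tab n 2 [[-51.4, -7.0, 52.9], [-49.1, -2.9, 53.5]]
side before plate z [np.float64(39.1), np.float64(38.9), np.float64(38.4), np.float64(39.2), np.float64(39.3)] rib x [-21.4  27.4] y [-4.9  1.3  4.2] z [58.1 59.8] tab n 41 [[-69.2, -0.5, 56.0], [-66.3, 10.7, 60.5]]
side now plate z [np.float64(45.4), np.float64(44.6), np.float64(44.2), np.float64(41.1), np.float64(39.9)] rib x [-12.7  35.2] y [-5.9  0.3  3.5] z [60.3 63.1] tab n 60 [[-61.4, -3.1, 61.2], [-59.0, 8.4, 67.4]]
((568.2376098632812, -143.6251220703125), (159.24961853027344, 88.00086975097656), 75.79966735839844)
```

The cover is ajar: plate end up about 6.5 mm, tab top at 67 mm, and the instrument slid about 6.5 mm along its axis, as expected. The rib is now at local (6.5, -0.5), top about 62 mm. I go above it with the fingers open.

Request:
move_arm(plan=[[0,0,2.5,0,0,0,1],[0,0,2,0,0,0,1],[0.5,2.2,0,0,0,0,1],[0.5,2.2,0,0,0,0,1],[0.5,2.2,0,0,0,0,1],[0.4,1.8,0,0,0,0,1],[0,0,0,0,0,0,1],[0,0,0,0,0,0,1]])

```text
t: 7.4
eef_pos: [0.562, -0.1593, 0.1215]
ee_rot: [0.431, -0.434, 0.56, -0.559]
force: [-0.0, -0.2, -0.6]
width: 0.0855
```

```bash
python3 st.py
```

```text
t 7.4 loc mm [ -2.5   1.9 121.5] jaw deg -14.54 down [-0.005 -0.002 -1.   ] Floc [-0.2 -0.  -0.6] j [-0.39  0.21  0.06  1.42 -0.    1.44] w 0.0855
```

Request:
move_arm(plan=[[0.45,0.8,0,0,-0.005,0.006,1],[0,0,-2,0,0,0,1],[0,0,-2,0,0,0,1],[0,0,-1,0,0,0,1],[0,0,0,0,0,0,1],[0,0,0,0,0,0,1]])

```text
t: 8.0
eef_pos: [0.5674, -0.1533, 0.0708]
ee_rot: [-0.434, 0.433, -0.557, 0.56]
force: [0.2, -0.3, 0.9]
width: 0.0853
```

```bash
python3 st.py
```

```text
t 8.0 loc mm [ 4.7 -1.9 70.8] jaw deg -14.36 down [ 0.003 -0.003 -1.   ] Floc [-0.3 -0.3  0.9] j [-0.38  0.23 -0.02  1.32 -0.    1.44] w 0.0853
```

Request:
move_arm(plan=[[-0.1,0.2,-1,0,0,0,1],[0,0,-0.8,0,0,0,1],[0,0,0,0,0,0,1],[0,0,0,0,0,0,1]])

```text
t: 8.4
eef_pos: [0.5677, -0.152, 0.0535]
ee_rot: [-0.434, 0.432, -0.556, 0.561]
force: [-0.0, 0.1, -0.7]
width: 0.0854
```

```bash
python3 st.py
```

```text
t 8.4 loc mm [ 6.1 -1.8 53.5] jaw deg -14.39 down [ 0.007 -0.004 -1.   ] Floc [ 0.   0.  -0.7] j [-0.38  0.24 -0.05  1.28 -0.    1.45] w 0.0854
```

Request:
move_arm(plan=[[-0.13,0.05,-0.4,0,0.006,0,1],[0,0,-0.2,0,0,0,1],[0,0,0,0,0,0,1],[0,0,0,0,0,0,1]])

```text
t: 8.8
eef_pos: [0.5668, -0.1516, 0.0478]
ee_rot: [-0.433, 0.434, -0.557, 0.56]
force: [0.5, -1.0, -0.0]
width: 0.0857
```

```bash
python3 st.py
```

```text
t 8.8 loc mm [ 6.2 -0.9 47.8] jaw deg -14.39 down [ 0.001 -0.004 -1.   ] Floc [-0.8 -0.8 -0. ] j [-0.37  0.24 -0.05  1.27 -0.    1.45] w 0.0857
```

Request:
move_arm(plan=[[0,0,-0.1,0,0,0,0],[0,0,0,0,0,0,0],[0,0,0,0,0,0,0],[0,0,0,0,0,0,0],[0,0,0,0,0,0,0],[0,0,0,0,0,0,0],[0,0,0,0,0,0,0]])

```text
t: 9.5
eef_pos: [0.5672, -0.1518, 0.0474]
ee_rot: [-0.433, 0.434, -0.557, 0.561]
force: [-0.3, -0.6, -0.5]
width: 0.0082
```

```bash
python3 st.py
```

```text
t 9.5 loc mm [ 6.2 -1.4 47.4] jaw deg -14.4 down [ 0.002 -0.005 -1.   ] Floc [-0.6  0.1 -0.5] j [-0.37  0.24 -0.05  1.27 -0.    1.45] w 0.0082
```

The rib is gripped (8.2 mm opening against a 10 mm rib, and stable). I draw it 8 mm toward the tab end.

Request:
move_arm(plan=[[-0.05,-0.2,0.02,0,0,0,0],[-0.05,-0.2,0.02,0,0,0,0],[-0.05,-0.2,0.02,0,0,0,0]])

```text
t: 9.8
eef_pos: [0.5663, -0.1548, 0.0479]
ee_rot: [-0.436, 0.432, -0.558, 0.559]
force: [1.2, 5.0, 0.1]
width: 0.0084
```

```bash
python3 st.py
```

```text
t 9.8 loc mm [ 3.  -1.2 47.9] jaw deg -14.28 down [ 0.004  0.002 -1.   ] Floc [5.1 0.  0.1] j [-0.38  0.24 -0.05  1.27  0.    1.44] w 0.0084
```

Request:
move_arm(plan=[[-0.07,-0.3,0.02,0,0,0,0],[-0.07,-0.3,0.02,0,0,0,0],[-0.07,-0.3,0.02,0,0,0,0]])

```text
t: 10.1
eef_pos: [0.5655, -0.1566, 0.0478]
ee_rot: [0.441, -0.429, 0.561, -0.554]
force: [2.7, 8.5, 0.2]
width: 0.0081
```

```bash
python3 st.py
```

```text
t 10.1 loc mm [ 1.1 -0.9 47.8] jaw deg -14.0 down [ 0.007  0.018 -1.   ] Floc [ 8.9 -0.6  0.2] j [-0.39  0.24 -0.05  1.28  0.02  1.42] w 0.0081
```

Run:
```python
from st import *
im,d=grab("side","side4"); b=cv2.imread("pics/side3.png")
f=lambda a:cv2.resize(a[190:270,270:370],None,fx=4,fy=4,interpolation=cv2.INTER_CUBIC)
cv2.imwrite("pics/s4.png",np.hstack([f(b),f(im[...,::-1])]))
# white housing rim / hood corners drift: phase correlation on hood-end region
for r in((235,268,265,320),):
    g=lambda a:np.float32(cv2.cvtColor(a,cv2.COLOR_BGR2GRAY)[r[0]:r[1],r[2]:r[3]])
    print("hood shift px",cv2.phaseCorrelate(g(b),g(np.ascontiguousarray(im[...,::-1])),cv2.createHanningWindow((55,33),cv2.CV_32F)))
p=lambda x:proj("side",[*(hc+ax*x),.04]); print("px per 10mm along x",p(.08)-p(.09)); st()
```

```text
hood shift px ((0.055384278532017106, -0.29485728270002554), 0.9721592523433544)
px per 10mm along x [ 2.16949901 -2.23155359]
t 10.15 loc mm [ 0.8 -0.9 47.9] jaw deg -14.01 down [ 0.007  0.018 -1.   ] Floc [ 8.4 -1.3  0.8] j [-0.4   0.24 -0.05  1.28  0.02  1.42] w 0.0083
```

View pics/s4.png

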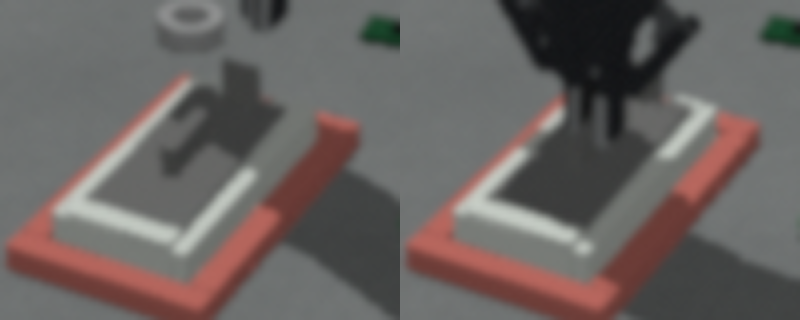

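The hood end has moved at most about 1 mm while the grip moved 5.4 mm, so the cover is sliding out of the slot. I continue, and correct the tool tilt.

Request:
move_arm(plan=[[-0.08,-0.35,0.03,-0.015,0.004,0,0],[-0.08,-0.35,0.03,-0.01,0,0,0],[-0.08,-0.35,0.03,-0.01,0,0,0]])

```text
t: 10.45
eef_pos: [0.5646, -0.1591, 0.0479]
ee_rot: [-0.439, 0.435, -0.555, 0.558]
force: [1.3, 8.9, 0.7]
width: 0.0084
```

```bash
python3 st.py
```

```text
t 10.45 loc mm [-1.6 -0.6 47.9] jaw deg -13.71 down [ 0.007 -0.    -1.   ] Floc [8.9 1.  0.7] j [-0.39  0.24 -0.06  1.27  0.    1.42] w 0.0084
```

Run:
```python
from st import *
im,d=grab("side","side5"); _,dt=grab("top","top2")
g=lambda a:np.float32(cv2.cvtColor(a,cv2.COLOR_BGR2GRAY)[235:268,265:320])
for r in("side3","side4"):
    print(r,cv2.phaseCorrelate(g(cv2.imread(f"pics/{r}.png")),g(np.ascontiguousarray(im[...,::-1])),cv2.createHanningWindow((55,33),cv2.CV_32F)))
for lab in("side0","side3","side4","side5"):
    dd=np.load(f"pics/{lab}_d.npy")
    s=np.array([[*dpt("side",dd,u,v)] for u in range(265,370) for v in range(190,275) if dd[v,u]>0]); r=s[:,:2]-hc; L=np.c_[r@ax,r@ay,s[:,2]]*1000
    tb=L[(L[:,2]>51)&(L[:,2]<75)&(L[:,0]<-48)&(L[:,0]>-85)&(abs(L[:,1])<14)]
    print(lab,"plate z along x",[(x,np.median(L[(abs(L[:,0]-x)<5)&(abs(L[:,1])<28)&(abs(L[:,1])>8)&(L[:,2]<60),2]).round(1)) for x in range(-65,80,10)],"tab",len(tb),np.percentile(tb,[50,92],axis=0).round(1).tolist())
```

```text
side3 ((0.5811701665703914, -0.3937908690510099), 1.018457364152979)
side4 ((0.39601487549362346, 0.0829270952263137), 1.0279274863225443)
side0 plate z along x [(-65, np.float64(39.5)), (-55, np.float64(39.1)), (-45, np.float64(38.9)), (-35, np.float64(38.5)), (-25, np.float64(38.7)), (-15, np.float64(38.5)), (-5, np.float64(38.9)), (5, np.float64(38.5)), (15, np.float64(38.7)), (25, np.float64(38.7)), (35, np.float64(39.3)), (45, np.float64(38.7)), (55, np.float64(38.8)), (65, np.float64(38.8)), (75, np.float64(42.7))] tab 39 [[-69.1, 0.9, 56.0], [-66.1, 11.0, 60.5]]
side3 plate z along x [(-65, np.float64(44.7)), (-55, np.float64(45.4)), (-45, np.float64(44.6)), (-35, np.float64(44.3)), (-25, np.float64(43.4)), (-15, np.float64(42.8)), (-5, np.float64(42.9)), (5, np.float64(42.8)), (15, np.float64(42.0)), (25, np.float64(41.8)), (35, np.float64(41.2)), (45, np.float64(40.8)), (55, np.float64(39.7)), (65, np.float64(40.0)), (75, np.float64(39.9))] tab 55 [[-61.6, -0.6, 61.0], [-59.0, 8.5, 67.5]]
side4 plate z along x [(-65, np.float64(45.3)), (-55, np.float64(44.7)), (-45, np.float64(44.9)), (-35, np.float64(44.5)), (-25, np.float64(43.8)), (-15, np.float64(43.9)), (-5, np.float64(43.4)), (5, np.float64(43.6)), (15, np.float64(42.2)), (25, np.float64(41.8)), (35, np.float64(41.7)), (45, np.float64(41.3)), (55, np.float64(40.7)), (65, np.float64(40.5)), (75, np.float64(40.9))] tab 16 [[-63.9, 8.7, 57.8], [-61.5, 10.7, 67.4]]
side5 plate z along x [(-65, np.float64(45.5)), (-55, np.float64(44.9)), (-45, np.float64(44.2)), (-35, np.float64(44.4)), (-25, np.float64(43.7)), (-15, np.float64(44.0)), (-5, np.float64(43.4)), (5, np.float64(43.0)), (15, np.float64(41.9)), (25, np.float64(41.8)), (35, np.float64(41.7)), (45, np.float64(40.9)), (55, np.float64(40.4)), (65, np.float64(40.2)), (75, np.float64(41.8))] tab 14 [[-66.1, 7.2, 57.4], [-64.1, 11.3, 68.0]]
```

The cover end holds its raised height. The tab has moved 5 mm and the housing is dragging along by about 2 mm; the nest wall will stop it, so I keep drawing.

Request:
move_arm(plan=[[-0.1,-0.4,0.03,-0.008,0.003,0,0],[-0.1,-0.4,0.03,-0.008,0.003,-0.004,0],[-0.1,-0.4,0.03,-0.008,0,-0.004,0],[-0.1,-0.4,0.03,-0.008,0,0,0]])

```text
t: 10.95
eef_pos: [0.5632, -0.1627, 0.0479]
ee_rot: [-0.437, 0.436, -0.553, 0.559]
force: [2.2, 8.4, 0.5]
width: 0.0084
```

```bash
python3 st.py
```

```text
t 10.95 loc mm [-5.5 -0.1 47.9] jaw deg -13.7 down [ 0.007 -0.006 -1.   ] Floc [ 8.7 -0.1  0.5] j [-0.39  0.23 -0.06  1.27 -0.    1.42] w 0.0084
```

Request:
move_arm(plan=[[-0.1,-0.4,0.03,-0.003,0.003,-0.004,0],[-0.1,-0.4,0.03,-0.003,0.003,-0.004,0],[-0.1,-0.4,0.03,-0.003,0,-0.004,0],[-0.1,-0.4,0.03,-0.003,0,0,0]])

```text
t: 11.35
eef_pos: [0.5628, -0.1648, 0.0488]
ee_rot: [0.441, -0.431, 0.557, -0.556]
force: [2.0, 10.1, 1.4]
width: 0.0086
```

```bash
cat > chk.py <<'E'
from st import *
import sys
k=sys.argv[1]; im,d=grab("side","side"+k)
g=lambda a:np.float32(cv2.cvtColor(a,cv2.COLOR_BGR2GRAY)[235:268,265:320])
print(cv2.phaseCorrelate(g(cv2.imread("pics/side3.png")),g(np.ascontiguousarray(im[...,::-1])),cv2.createHanningWindow((55,33),cv2.CV_32F)))
s=np.array([[*dpt("side",d,u,v)] for u in range(265,370) for v in range(190,275) if d[v,u]>0]); r=s[:,:2]-hc; L=np.c_[r@ax,r@ay,s[:,2]]*1000
tb=L[(L[:,2]>51)&(L[:,2]<75)&(L[:,0]<-48)&(L[:,0]>-85)&(abs(L[:,1])<14)]
print("plate z",[(x,np.median(L[(abs(L[:,0]-x)<5)&(abs(L[:,1])<28)&(abs(L[:,1])>8)&(L[:,2]<60),2]).round(1)) for x in range(-65,80,10)],"tab",len(tb),np.percentile(tb,[50,92],axis=0).round(1).tolist())
st()
E
python3 chk.py 6
```

```text
((0.9658266758482341, -0.9832145144859545), 0.8883809186794139)
plate z [(-65, np.float64(44.8)), (-55, np.float64(45.0)), (-45, np.float64(44.8)), (-35, np.float64(44.2)), (-25, np.float64(43.8)), (-15, np.float64(43.9)), (-5, np.float64(44.4)), (5, np.float64(43.9)), (15, np.float64(43.3)), (25, np.float64(42.9)), (35, np.float64(43.1)), (45, np.float64(42.6)), (55, np.float64(42.4)), (65, np.float64(41.3)), (75, np.float64(42.8))] tab 9 [[-70.6, 8.9, 58.9], [-68.6, 11.3, 68.7]]
t 11.4 loc mm [-7.7 -0.3 48.9] jaw deg -13.86 down [ 0.01   0.011 -1.   ] Floc [10.1 -0.1  2.2] j [-0.41  0.24 -0.06  1.27  0.01  1.41] w 0.0082
```

The relative draw is now about 5 mm and the hood end of the plate has risen (40.7 to 42.4 mm), so the tongue is about out. A bit more draw, then lift gently.

Request:
move_arm(plan=[[-0.1,-0.4,0,-0.01,0.003,-0.003,0],[-0.1,-0.4,0,-0.01,0.003,-0.003,0],[-0.1,-0.4,0,-0.01,0.003,-0.003,0],[-0.1,-0.4,0,-0.005,0,0,0]])

```text
t: 11.8
eef_pos: [0.5627, -0.1648, 0.0488]
ee_rot: [0.442, -0.431, 0.557, -0.556]
force: [2.6, 9.5, 2.3]
width: 0.0084
```

```bash
python3 chk.py 7
```

```text
((1.0502019608030189, -0.6106404214765533), 0.6939715230906451)
plate z [(-65, np.float64(45.5)), (-55, np.float64(45.1)), (-45, np.float64(44.3)), (-35, np.float64(43.9)), (-25, np.float64(43.8)), (-15, np.float64(44.0)), (-5, np.float64(44.2)), (5, np.float64(44.1)), (15, np.float64(43.4)), (25, np.float64(43.1)), (35, np.float64(43.0)), (45, np.float64(42.4)), (55, np.float64(42.3)), (65, np.float64(41.4)), (75, np.float64(42.3))] tab 13 [[-70.2, 9.1, 56.1], [-68.7, 12.5, 67.1]]
t 11.85 loc mm [-7.7 -0.1 48.9] jaw deg -13.79 down [ 0.011  0.01  -1.   ] Floc [10.7  0.6  2.8] j [-0.41  0.23 -0.06  1.27  0.01  1.4 ] w 0.0079
```

Request:
move_arm(plan=[[-0.03,-0.1,0.2,0,0.003,0,0],[-0.03,-0.1,0.3,0,0,0,0]])

```text
t: 12.05
eef_pos: [0.5616, -0.1643, 0.0506]
ee_rot: [0.442, -0.432, 0.559, -0.553]
force: [3.2, 2.5, -8.7]
width: 0.0079
```

```bash
python3 chk.py 8
```

```text
((0.7961489167335252, -0.7954546763754209), 0.7216908737465187)
plate z [(-65, np.float64(46.9)), (-55, np.float64(46.3)), (-45, np.float64(46.3)), (-35, np.float64(46.5)), (-25, np.float64(45.3)), (-15, np.float64(45.5)), (-5, np.float64(46.0)), (5, np.float64(45.1)), (15, np.float64(45.3)), (25, np.float64(45.1)), (35, np.float64(45.0)), (45, np.float64(44.7)), (55, np.float64(44.5)), (65, np.float64(43.9)), (75, np.float64(42.5))] tab 18 [[-71.7, 9.9, 59.3], [-69.6, 12.2, 68.3]]
t 12.1 loc mm [-7.4  1.1 51. ] jaw deg -13.7 down [ 0.006  0.016 -1.   ] Floc [ 3.9 -1.5 -8.6] j [-0.41  0.24 -0.05  1.28  0.02  1.4 ] w 0.0081
```

Request:
move_arm(plan=[[0,0,0.25,-0.008,0.003,0,0],[0,0,0.25,-0.005,0,0,0]])

```text
t: 12.3
eef_pos: [0.56, -0.1658, 0.0553]
ee_rot: [-0.436, 0.437, -0.556, 0.556]
force: [-0.2, -0.1, -1.2]
width: 0.008
```

```bash
python3 chk.py 9
python3 - <<'E'
from h import *
b=cv2.imread("pics/side9.png"); cv2.imwrite("pics/s9.png",cv2.resize(b[180:275,260:370],None,fx=6,fy=6,interpolation=cv2.INTER_CUBIC))
E
```

```text
((0.8033110397293122, -0.548360523415262), 0.75389249280647)
plate z [(-65, np.float64(52.7)), (-55, np.float64(52.2)), (-45, np.float64(52.2)), (-35, np.float64(51.5)), (-25, np.float64(50.5)), (-15, np.float64(50.4)), (-5, np.float64(50.7)), (5, np.float64(49.7)), (15, np.float64(49.0)), (25, np.float64(48.8)), (35, np.float64(48.1)), (45, np.float64(47.8)), (55, np.float64(47.6)), (65, np.float64(46.0)), (75, np.float64(42.6))] tab 52 [[-74.3, 8.3, 53.6], [-53.7, 13.4, 71.0]]
t 12.35 loc mm [-9.2  1.7 56.1] jaw deg -13.77 down [ 0.001 -0.001 -1.   ] Floc [-0.6  0.5 -0.7] j [-0.4   0.23 -0.05  1.29 -0.    1.41] w 0.0082
```

View pics/s9.png

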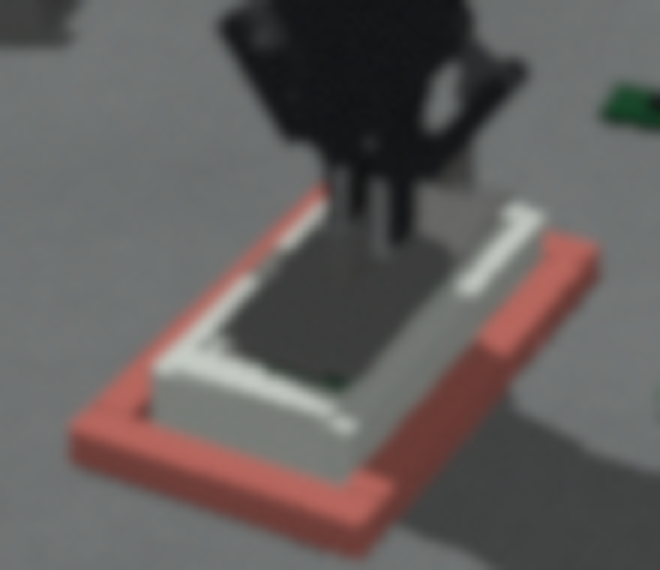

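Free: Fz is only the cover's weight and the housing sits in the nest (crop (340,430) to (540,215)). I lift, carry to the tray, and level it (about 0.04 rad).

Request:
move_arm(plan=[[0,0,1,0,0,0,0],[0,0,2,0,0,0,0],[0,0,2.5,0,0,0,0],[0,0,1,0,0,0,0],[0,0,0,0,0,0,0]])

```text
t: 12.85
eef_pos: [0.5602, -0.1697, 0.1295]
ee_rot: [-0.435, 0.437, -0.553, 0.56]
force: [0.3, -0.1, -1.7]
width: 0.0081
```

```bash
python3 st.py
```

```text
t 12.85 loc mm [-13.    1.  129.5] jaw deg -13.9 down [ 0.004 -0.01  -1.   ] Floc [-0.  -0.3 -1.7] j [-0.4   0.2   0.06  1.43 -0.01  1.41] w 0.0081
```

Request:
move_arm(plan=[[-0.3,1.5,0,0.005,-0.001,0.005,0],[-0.6,3,0,0.006,-0.001,0.005,0],[-0.7,3.5,0,0.006,-0.002,0.005,0],[-0.7,3.5,0,0.006,-0.002,0.005,0],[-0.7,3.5,0,0.006,-0.002,0.005,0],[-0.7,3.5,0,0.006,-0.002,0.005,0],[-0.7,3.5,0,0.006,0,0.005,0],[-0.6,2.5,0,0,0,0.005,0]])

```text
t: 13.65
eef_pos: [0.5003, 0.0856, 0.1215]
ee_rot: [0.454, -0.437, 0.558, -0.539]
force: [0.5, 0.5, -2.6]
width: 0.0084
```

Request:
move_arm(plan=[[0,0,0,0,0,0,0],[0,0,0,0,0,0,0],[0,0,0,0,0,0,0]])

```text
t: 13.95
eef_pos: [0.4955, 0.0901, 0.1182]
ee_rot: [0.455, -0.441, 0.559, -0.535]
force: [-1.1, 0.2, -1.8]
width: 0.0086
```

```bash
python3 st.py
```

```text
t 13.95 loc mm [222.9 127.7 118.2] jaw deg -11.36 down [-0.006  0.037 -0.999] Floc [-0.1  1.1 -1.8] j [ 0.02 -0.   -0.18  1.4   0.04  1.79] w 0.0086
```

Request:
move_arm(plan=[[0.2,2.2,0,0,0,0,0],[0.15,1.8,0,0,0,0,0],[0,0,0,0,0,0,0],[0,0,0,0,0,0,0],[0,0,0,0,0,0,0]])

```text
t: 14.45
eef_pos: [0.4994, 0.1259, 0.1164]
ee_rot: [0.451, -0.44, 0.56, -0.537]
force: [-0.1, 0.3, -1.4]
width: 0.0086
```

Run:
```python
from st import *
st(); s=manip.sense()["eef_pos"]; print(s)
a=np.radians(78.4); tx=np.array([np.cos(a),np.sin(a)]); ty=np.array([-tx[1],tx[0]]); c=np.array([.4998,.1375])
for n in("side","top"):
    im,d=grab(n,n+"A"); K,R,t=cam(n)
    V,U=np.nonzero(d>0); P=(np.c_[U,V,np.ones(len(U))]@np.linalg.inv(K).T*d[V,U][:,None]-t)@R
    r=P[:,:2]-c; L=np.c_[r@tx,r@ty,P[:,2]]*1000; zt=s[2]*1000
    k=(abs(L[:,0])<85)&(abs(L[:,1])<45)&(L[:,2]>zt-18)&(L[:,2]<zt+3); Q=L[k]
    A=np.c_[Q[:,:2],np.ones(len(Q))]
    for _ in range(4):
        m=np.linalg.lstsq(A,Q[:,2],rcond=None)[0]; e=abs(A@m-Q[:,2])<4; Q,A=Q[e],A[e]
    print(n,len(Q),"slopes",m.round(3),"x",np.percentile(Q[:,0],[1,99]).round(1),"y",np.percentile(Q[:,1],[1,99]).round(1))
```

```text
t 14.45 loc mm [258.6 132.8 116.4] jaw deg -11.83 down [-0.008  0.035 -0.999] Floc [ 0.2  0.1 -1.4] j [ 0.09  0.03 -0.15  1.4   0.04  1.87] w 0.0086
[0.49937379 0.12594437 0.11642824]
side 1403 slopes [-1.2000e-02  8.0000e-03  1.1128e+02] x [-77.4  67.9] y [-34.7  30.7]
top 317 slopes [-1.50000e-02  1.80000e-02  1.11114e+02] x [-81.2 -23.4] y [-33.   31.6]
```

The cover is level within 0.015 rad, its centre is about 4 mm short of the bay's middle, and the plate top is 5.2 mm below the TCP. The TCP should therefore land at about z = 0.023. I fine-adjust and descend.

Request:
move_arm(plan=[[-0.1,0.5,-1,0.01,-0.01,0,0],[0,0,-2.5,0,0,0,0],[0,0,-2.5,0,0,0,0],[0,0,-0.5,0,0,0,0],[0,0,0,0,0,0,0],[0,0,0,0,0,0,0]])

```text
t: 15.15
eef_pos: [0.5003, 0.1278, 0.0525]
ee_rot: [0.456, -0.432, 0.561, -0.539]
force: [-0.1, 0.1, -0.5]
width: 0.0086
```

```bash
python3 st.py
```

```text
t 15.15 loc mm [260.6 132.4  52.5] jaw deg -12.14 down [ 0.007  0.045 -0.999] Floc [ 0.1  0.1 -0.5] j [ 0.09  0.05 -0.26  1.25  0.04  1.88] w 0.0086
```

Request:
move_arm(plan=[[-0.05,0.2,-1,0,0,0.006,0],[0,0,-0.8,0,0,0,0],[0,0,-0.2,0,0,0,0],[0,0,0,0,0,0,0],[0,0,0,0,0,0,0]])

```text
t: 15.65
eef_pos: [0.5025, 0.1302, 0.0343]
ee_rot: [0.46, -0.432, 0.558, -0.539]
force: [0.0, -0.0, -0.8]
width: 0.0085
```

```bash
python3 st.py
```

```text
t 15.65 loc mm [263.5 130.8  34.3] jaw deg -11.77 down [ 0.013  0.045 -0.999] Floc [-0.  -0.  -0.8] j [ 0.1   0.06 -0.28  1.21  0.04  1.87] w 0.0085
```

Request:
move_arm(plan=[[-0.2,0.1,-0.5,0,0.008,0,0],[0,0,-0.3,0,0,0,0],[0,0,0,0,0,0,0],[0,0,0,0,0,0,0]])

```text
t: 16.05
eef_pos: [0.5007, 0.1314, 0.0261]
ee_rot: [0.457, -0.435, 0.56, -0.537]
force: [0.4, -0.1, -1.2]
width: 0.0082
```

```bash
python3 st.py
```

```text
t 16.05 loc mm [264.2 132.9  26.1] jaw deg -11.76 down [ 0.005  0.045 -0.999] Floc [-0.  -0.4 -1.2] j [ 0.1   0.07 -0.29  1.2   0.04  1.88] w 0.0082
```

Request:
move_arm(plan=[[0,0,-0.2,0,0,0,0],[0,0,-0.1,0,0,0,0],[0,0,-0.1,0,0,0,0]])

```text
t: 16.35
eef_pos: [0.501, 0.1315, 0.0236]
ee_rot: [0.458, -0.434, 0.56, -0.537]
force: [-3.4, -1.6, 7.3]
width: 0.008
```

```bash
python3 st.py
```

```text
t 16.35 loc mm [264.4 132.5  23.6] jaw deg -11.75 down [ 0.006  0.045 -0.999] Floc [-2.4  2.9  7.3] j [ 0.1   0.07 -0.29  1.2   0.04  1.88] w 0.008
```

Floor contact at 7 N, at z = 0.0236 as predicted. I release and rise straight up along the tool.

Request:
move_arm(plan=[[0,0,0,0,0,0,0.5],[0,0,0,0,0,0,0.5],[0,0,0,0,0,0,0.5],[0,0,0,0,0,0,0.5],[0,-0.05,1,0,0,0,0.5],[0,-0.1,2.5,0,0,0,0.5],[0,-0.1,3,0,0,0,0.5],[0,0,3,0,0,0,0.5]])

```text
t: 17.15
eef_pos: [0.4967, 0.1283, 0.1172]
ee_rot: [0.455, -0.437, 0.562, -0.535]
force: [-0.4, -0.1, -0.1]
width: 0.0426
```

Request:
move_arm(plan=[[-2,-3.5,2,0,0,0,0.5],[-2,-4,2,0,0,0,0.5],[-2,-4,0,0,0,0,0.5],[-2,-4,0,0,0,0,0.5],[-1,-2,0,0,0,0,0.5],[0,0,0,0,0,0,0.5],[0,0,0,0,0,0,0.5],[0,0,0,0,0,0,0.5]])

```text
t: 17.95
eef_pos: [0.4101, -0.0515, 0.1726]
ee_rot: [0.462, -0.432, 0.554, -0.541]
force: [1.8, 0.9, -0.2]
width: 0.0425
```

Run:
```python
from st import *
st()
a=np.radians(78.4); tx=np.array([np.cos(a),np.sin(a)]); ty=np.array([-tx[1],tx[0]]); c=np.array([.4998,.1375])
ims={}
for n in("side","top"):
    im,d=grab(n,n+"B"); ims[n]=im[...,::-1]; K,R,t=cam(n)
    V,U=np.nonzero(d>0); P=(np.c_[U,V,np.ones(len(U))]@np.linalg.inv(K).T*d[V,U][:,None]-t)@R
    r=P[:,:2]-c; L=np.c_[r@tx,r@ty,P[:,2]]*1000
    Q=L[(abs(L[:,0])<80)&(abs(L[:,1])<45)&(L[:,2]>13)&(L[:,2]<24)]; A=np.c_[Q[:,:2],np.ones(len(Q))]
    for _ in range(4):
        m=np.linalg.lstsq(A,Q[:,2],rcond=None)[0]; e=abs(A@m-Q[:,2])<3; Q,A=Q[e],A[e]
    rb=L[(L[:,2]>29)&(L[:,2]<48)&(abs(L[:,0])<40)&(abs(L[:,1])<25)]
    print(n,len(Q),"plane",m.round(3),"rib x",np.percentile(rb[:,0],[3,50,97]).round(1),"y",np.percentile(rb[:,1],[3,50,97]).round(1),"top z",np.percentile(rb[:,2],85).round(1))
    r=P[:,:2]-hc; H=np.c_[r@ax,r@ay,P[:,2]]*1000
    k=H[(abs(H[:,0])<60)&(abs(H[:,1])>35)&(abs(H[:,1])<43)&(H[:,2]>25)]; print("housing rim z +y/-y/-x/+x",[np.median(k[j,2]).round(1) for j in(k[:,1]>0,k[:,1]<0,k[:,0]<-20,k[:,0]>20)])
A=cv2.resize(ims["top"][180:300,190:400],(800,457),interpolation=cv2.INTER_CUBIC); cv2.imwrite("pics/fin.png",A)
m=np.zeros((480,640),np.uint8);hsv=cv2.cvtColor(np.ascontiguousarray(ims["top"]),cv2.COLOR_BGR2HSV);w=(hsv[...,1]<40)&(hsv[...,2]>190);m[185:260,300:400]=w[185:260,300:400]
cs,_=cv2.findContours(m,0,cv2.CHAIN_APPROX_NONE);q=max(cs,key=cv2.contourArea)
print("housing",cv2.minAreaRect(np.array([onplane("top",*p,.038)[:2]*1000 for p in q[:,0]],np.float32)),"nest 566.1 -155.7")
```

```text
t 17.95 loc mm [ 64.7 175.7 172.6] jaw deg -11.57 down [ 0.02   0.041 -0.999] Floc [ 1.3 -1.6 -0.2] j [-0.32 -0.27 -0.31  1.52  0.04  1.45] w 0.0425
side 1612 plane [-3.0000e-03  0.0000e+00  1.8721e+01] rib x [-25.4   1.8  22.3] y [-7.3 -1.2  2.5] top z 39.7
housing rim z +y/-y/-x/+x [np.float64(38.7), np.float64(38.2), np.float64(38.6), np.float64(38.3)]
top 650 plane [ 2.0000e-03 -1.0000e-03  1.8952e+01] rib x [-29.2  -6.5  17.3] y [-6.2 -1.4  3.4] top z 42.1
housing rim z +y/-y/-x/+x [np.float64(38.2), np.float64(38.7), np.float64(38.6), np.float64(38.9)]
housing ((563.2492065429688, -160.099853515625), (175.9265899658203, 88.83602905273438), 75.7984390258789) nest 566.1 -155.7
```

View pics/fin.png

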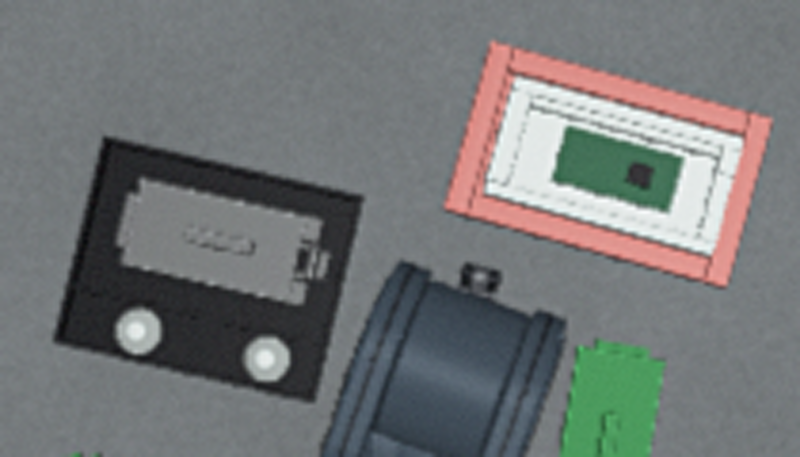

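The cover lies flat in the large bay (crop (215,240)), rib within about 6 mm of the middle each way and slope at most 0.003. The housing is flat in the nest, 5 mm from its centre, and the caps are undisturbed. I hand in.

```bash
python3 -c "
from cell import manip
print(manip.close_job())"
```

```text
the job is handed in; nothing more can be done
None
```

The cover is off the instrument and lies flat, right side up, in the tray's large compartment. I handed the job in at about t = 18 s.

**What I did**
- **Unlatching:** I pressed the tab with shut fingers, peaking at about 14.5 N in the readings taken. I raised it about 12 mm while pressed, and it stayed ajar with the plate end up about 6.5 mm.
- **Removal:** I gripped the rib, drew the tongue out of its slot and lifted the cover off. The housing slid within its nest, both while I pressed the tab and while I drew the cover.
- **Placing:** I levelled the cover, lowered it to light floor contact (about 7 N), released it and moved the arm clear.

**Last checks**
- **Cover:** the slope is at most 0.003 rad and the plate top is at about z = 19 mm. The rib is about 2 to 6 mm from the bay's middle lengthwise and 1 mm sideways. The lengthwise figures from the two cameras differ by 8 mm, but both are well inside the 30 mm limit.
- **Housing:** it sits flat in the pocket, rim at 38 to 39 mm, about 5 mm from the nest's centre.
- **Caps and robot:** the caps look undisturbed, and the robot touches nothing.

**What disagreed or was not measured**
- While I drew the cover, it stuck at about 10 N, and it needed about 9 N upward for a moment before it came free.
- The gripper read 8 mm on the 10 mm rib.
- I did not measure the other bystanders separately at the end. The arm kept clear of them.

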